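Sort the empties into the deposit crates

TASK

Clear the four empty beer bottles off the counter: stand the two brown ones in the red crate and the two green ones in the green crate, each upright on the floor of an empty cell of its own, set down and not dropped, and let no bottle tip over. Leave the water bottle, the drinking glass and the bottles already in the crates where they are.

Things in the scene. Friction and masses are not known exactly. Their poses are not given: they have to be found in the camera images.
- brown_a: Empty brown glass beer bottle, white label, open mouth, upright: 175 mm tall, body 60 mm across up to 97 mm height, shoulder narrowing to a straight neck 27 mm across from 132 to 175 mm height; about 190 g. Origin: centre of the underside, z up; round, yaw does not matter. One of the two to be sorted; on the counter between the crates.
- brown_b: Empty brown glass beer bottle, white label, open mouth, upright: 175 mm tall, body 60 mm across up to 97 mm height, shoulder narrowing to a straight neck 27 mm across from 132 to 175 mm height; about 190 g. Origin: centre of the underside, z up; round, yaw does not matter. The other brown one to be sorted; on the counter between the crates.
- green_a: Empty green glass beer bottle, white label, open mouth, upright: 183 mm tall, body 56 mm across up to 92 mm height, shoulder narrowing to a straight neck 27 mm across from 139 to 183 mm height; about 180 g. Origin: centre of the underside, z up; round, yaw does not matter. One of the two to be sorted; on the counter between the crates.
- green_b: Empty green glass beer bottle, white label, open mouth, upright: 183 mm tall, body 56 mm across up to 92 mm height, shoulder narrowing to a straight neck 27 mm across from 139 to 183 mm height; about 180 g. Origin: centre of the underside, z up; round, yaw does not matter. The other green one to be sorted; on the counter between the crates.
- crate_red: Red plastic crate, 176 x 176 x 85 mm, fixed. Origin: centre of its underside on the counter, x and y along its sides. Walls and cross divider 5 mm thick (divider top at 70 mm) make four square cells 80 mm wide, centred at x = +-42.75, y = +-42.75 mm; cell floor at 6 mm. Three cells are empty, one holds the brown bottle brown_in, within 4 mm of the cell centre on each axis.
- crate_green: Green plastic crate, 176 x 176 x 85 mm, fixed. Origin: centre of its underside on the counter, x and y along its sides. Walls and cross divider 5 mm thick (divider top at 70 mm) make four square cells 80 mm wide, centred at x = +-42.75, y = +-42.75 mm; cell floor at 6 mm. Three cells are empty, one holds the green bottle green_in, within 4 mm of the cell centre on each axis.
- brown_in: Empty brown glass beer bottle, white label, open mouth, upright: 175 mm tall, body 60 mm across up to 97 mm height, shoulder narrowing to a straight neck 27 mm across from 132 to 175 mm height; about 190 g. Origin: centre of the underside, z up; round, yaw does not matter. Already standing in one cell of the red crate; it stays there.
- green_in: Empty green glass beer bottle, white label, open mouth, upright: 183 mm tall, body 56 mm across up to 92 mm height, shoulder narrowing to a straight neck 27 mm across from 139 to 183 mm height; about 180 g. Origin: centre of the underside, z up; round, yaw does not matter. Already standing in one cell of the green crate; it stays there.
- water: Clear plastic water bottle with a blue cap and a blue label, full, 60 mm across and 185 mm tall, standing among the empties; not to be moved. Origin: centre of the underside, z up.
- tumbler: Empty clear drinking glass, 64 mm across the rim and 115 mm tall, standing mouth up among the empties; not to be moved. Origin: centre of the underside, z up.

How it is judged:
By the outcome, as a careful person would: the job done as asked, in the order asked, and still so for the second after the job is handed in, with the robot touching nothing.
It also fails if it takes over 109 s, if anything falls off the work surface, if the arm or the gripper's body presses on something with over 40 N, if the wrist force passes 120 N, or if a joint passes its speed limit or range.

ROBOT

A 6-joint arm with a two-finger parallel gripper is mounted at the origin on the work surface. World frame = base frame: x ahead of the robot, y to its left, z up, the work surface at z = 0. Lengths are in m, angles in rad, forces in N, time in s.
With the tool pointing down it reaches from about 0.3 to 0.775 m from the base axis. Payload 14.6 kg.
Tool frame: the origin (TCP) lies at the very end of the fingers, on their centre line; the grasp point (between the pads) lies 19 mm behind it; z points along the fingers, y is the line along which they close (so a half turn about z gives the same grasp; the last joint's range is limited). The gripper opens to 94 mm and grips with 3 to 60 N. Pads are 16 mm wide; open, the fingers measure 119 mm over their backs; the gripper's body (75 mm by 177 mm) begins 78 mm behind the grasp point.
Start: joints at [-1.232, 0.3, 1.521, -0, 1.321, -0.067], TCP at [0.217, -0.505, 0.205] pointing down, gripper open.
Joint ranges: [-3.03, 3.03], [-0.79, 2.21], [0.23, 2.52], [-1.04, 4.18], [0, 3.07], [-2.55, 2.55]. Speed limits (rad/s): [2.22, 2.22, 2.57, 3.14, 3.14, 3.14].

INTERFACE

Orientations are given as [roll, pitch, yaw] about the fixed x, y, z axes, in that order (R = Rz(yaw) Ry(pitch) Rx(roll)).
In Python, from station import ctrl, cams gives the robot as it stands. The module is installed in compiled form; this text tells all that it offers.
- The arm moves only by the tool arm_command, never from a script. Its argument "plan" is a list that holds one entry, the list of rows, each a list of 7 numbers: the shift along the tool's x, y, z in parts of the range, where 1.0 means 500 mm, then the turn, a rotation vector about the tool's x, y, z in a scale on which 1.0 is 90 degrees, then the closure, from -1 (fully open) to 1 (shut). A call has 1 to 12 rows; each row is the pose to reach, as a shift and turn from the pose commanded when the call began, along the tool's axes at that moment; what a row does not reach only later rows make up. A row lasts 1/10 s, in which the tool goes at most 50 mm and 8.59 degrees, less where a joint would pass 70% of its speed; a pose out of reach is approached as far as the arm can. Shift and turn numbers lie between -1 and 1, and a call with a number outside is refused. A call with a gripper value outside its range is refused whole. The fingers move at their own pace and stop on an object; "squeeze" is the grip in N (left out, the last holds). Time passes only in rows, so rows that repeat a pose let the fingers close. It gives the time, the measured TCP pose, the force, the opening and the grip force at its end, in the units of the state.
- ctrl.get_obs(): the state, without advancing time (a new reading comes with each control period).
- cams.camera(name): name is "scene" or "side" or "wrist"; returns (picture, depth): 480x640x3 uint8, blue, green, red; 480x640 float32, m along the optical axis (not along the pixel's ray), 0 where there is no reading.
- cams.camera_info(name): a dict with "fx", "fy", "cx", "cy" (pixels), "dist_coeffs" ([k1, k2, p1, p2, k3] as OpenCV has them; the pictures are not rectified), "world_to_cam" (4x4, takes a point from world to camera coordinates). Camera axes: x right, y down, z forward; pixel columns grow to the right and rows downward; lengths in m; the calibration is good to about 2 mm. A picture is of the moment at which its call begins: read the wrist's pose just before it. camera_info takes no time and is no camera call; for the wrist camera it gives the pose at the moment of the call.
- ctrl.hand_in(): hands the job in; it is judged then, once.
The state is a dict: "time_s": time; "qpos": joint angles; "joint_vel": joint speeds; "tau": joint torques, N m; "ee_pos": TCP position; "eef_rot": TCP orientation; "force": force on the tool from outside, world axes, zero at the start; "moment": the same for the moment, N m; "grip_width": finger opening in m; "grip_force": force on a finger pad.
Only numpy, scipy, OpenCV 4.12 (cv2) and the standard library are available. Lean on these libraries where they do the work, as an engineer would, in place of code of your own. Each camera call takes 0.05 s, during which the arm holds its last target. There are 200 camera calls.

## Working session

There is one attempt and no reset: what is moved stays moved. The work goes in short steps, Python scripts to look and compute and a tool call to move; the robot and the scene stay as the last step left them, time stands still between calls to the robot, and variables do not carry over. Pictures are saved under pics/ and viewed, at most 14 in all, crops included, and the job is handed in when it is done.

Besides the shell and the picture viewer there is one more tool, called after "Request:" in YAML: its name, and indented under it one key for each argument. arm_command: Moves the arm, as the interface text tells. Its arguments: {"type":"object","properties":{"plan":{"type":"array"},"squeeze":{"type":"number"}},"required":["plan"]}

```bash
ls; mkdir -p pics; python3 - <<'E'
from station import ctrl,cams
import cv2,numpy as np
o=ctrl.get_obs();print(o)
for n in("scene","side"):
    p,d=cams.camera(n);cv2.imwrite(f"pics/{n}0.png",p);np.savez(f"{n}0.npz",p=p,d=d)
    i=cams.camera_info(n);print(n,i)
E
```

```text
pics
{'time_s': 0.0, 'qpos': array([-1.23158380e+00,  3.00496915e-01,  1.52159020e+00,  2.17350518e-05,
        1.32070895e+00, -6.65931790e-02]), 'joint_vel': array([-0.00110821, -0.00214151, -0.00050156,  0.00095776,  0.00131573,
        0.00021811]), 'tau': array([-9.12296559e-05, -5.31805158e+01, -3.52738166e+01,  7.08310073e-02,
        2.43772828e-02, -9.96318317e-05]), 'ee_pos': array([ 0.21703368, -0.5050743 ,  0.20486832]), 'eef_rot': array([-3.14039331e+00, -1.01085359e-04,  4.05800257e-01]), 'force': array([-0.66883234,  0.03551774,  0.68589188]), 'moment': array([ 0.01265001,  0.04802195, -0.00231125]), 'grip_force': 0.0, 'grip_width': 0.0938159426980479}
scene {'fx': 479.3233528348862, 'fy': 479.3233528348862, 'cx': 322.5905052951832, 'cy': 236.07070954870417, 'dist_coeffs': array([-0.08038669,  0.        ,  0.        ,  0.        ,  0.        ]), 'world_to_cam': array([[ 0.65011421,  0.75959467,  0.01916889, -0.35484667],
       [ 0.46515029, -0.37790663, -0.80051345, -0.23544851],
       [-0.6008217 ,  0.52934159, -0.59900816,  1.3852306 ],
       [ 0.        ,  0.        ,  0.        ,  1.        ]])}
side {'fx': 448.95327848620616, 'fy': 448.95327848620616, 'cx': 319.00870255263254, 'cy': 229.84987504810215, 'dist_coeffs': array([-0.03035506,  0.        ,  0.        ,  0.        ,  0.        ]), 'world_to_cam': array([[ 0.46635669,  0.88458894, -0.00371987, -0.27458545],
       [ 0.58300393, -0.31051781, -0.75078966, -0.27787929],
       [-0.66529531,  0.34796708, -0.66053089,  1.4067147 ],
       [ 0.        ,  0.        ,  0.        ,  1.        ]])}
```

View pics/scene0.png

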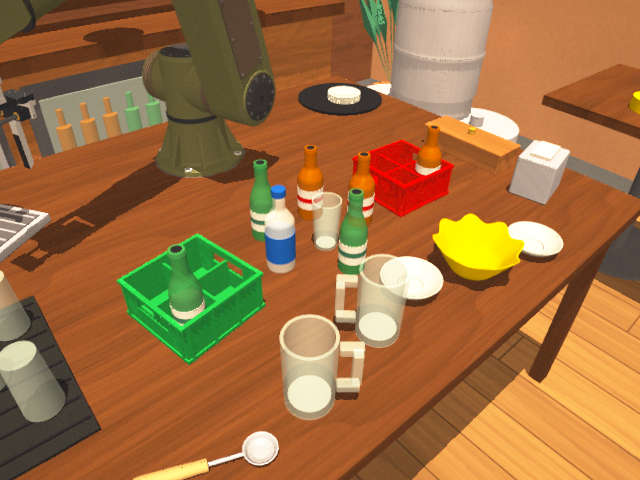

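View pics/side0.png

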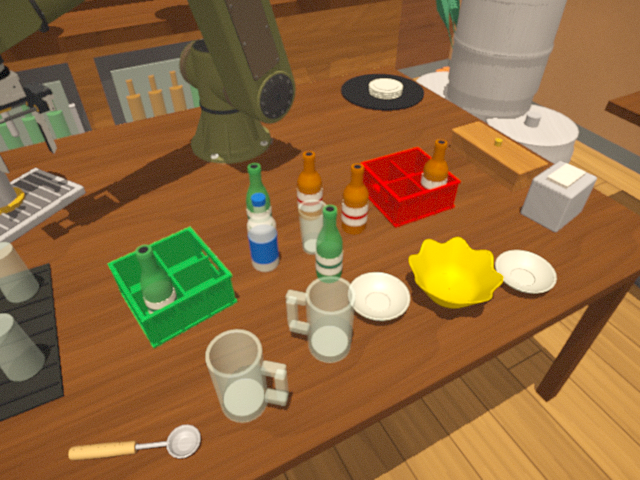

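The scene picture shows mouths at: green (261,164) and (356,195), brown (311,150) and (364,157), green_in (178,250), brown_in (433,130), water cap (279,190), tumbler rim (327,200). In the side picture, the same ones are at green (254,168) and (329,210), brown (309,156) and (358,169), green_in (144,250), brown_in (440,145).

```bash
cat > h.py <<'E'
import numpy as np,cv2
from station import ctrl,cams
def cloud(d,i):
    v,u=np.nonzero(d>0); K=np.array([[i['fx'],0,i['cx']],[0,i['fy'],i['cy']],[0,0,1]])
    n=cv2.undistortPoints(np.c_[u,v].astype(float)[:,None],K,i['dist_coeffs'])[:,0]
    z=d[v,u]; P=np.c_[n*z[:,None],z]; T=i['world_to_cam']
    return (P-T[:3,3])@T[:3,:3], v,u
def ray(uv,i,z):
    K=np.array([[i['fx'],0,i['cx']],[0,i['fy'],i['cy']],[0,0,1]])
    n=cv2.undistortPoints(np.array(uv,float).reshape(-1,1,2),K,i['dist_coeffs'])[:,0]
    T=i['world_to_cam'];r=np.c_[n,np.ones(len(n))]@T[:3,:3]; c=-T[:3,:3].T@T[:3,3]
    s=(np.array(z)-c[2])/r[:,2]; return c+r*s[:,None]
E
python3 - <<'E'
from h import *
from scipy.optimize import least_squares
pts={'scene':[(261,163),(356,193),(311,148),(364,155),(178,248),(433,128)],'side':[(254,167),(329,208),(309,154),(358,168),(144,248),(440,143)]}
zs=[.183,.183,.175,.175,.189,.181]; names=['gA','gB','bA','bB','gin','bin']
C={}
for n in pts:
    i=cams.camera_info(n);D=np.load(n+'0.npz');C[n]=(cloud(D['d'],i)[0],D['p'][D['d']>0].astype(int))
    X=ray(pts[n],i,zs)
    for k,x in zip(names,X):
        P=C[n][0]; z0=x[2]
        m=(np.hypot(*(P[:,:2]-x[:2]).T)<.03)&(P[:,2]>z0-.038)&(P[:,2]<z0-.006)
        Q=P[m]
        f=least_squares(lambda c:np.hypot(*(Q[:,:2]-c).T)-.0135,x[:2],loss='soft_l1',f_scale=.002)
        print(n,k,x.round(4),'fit',f.x.round(4),m.sum(),'rms',np.sqrt(np.mean(f.fun**2)).round(4),'ztop',P[np.hypot(*(P[:,:2]-f.x).T)<.012][:,2].max().round(4))
    P,c=C[n]
    for nm,ch,ot in(('red',2,(0,1)),('green',1,(0,2))):
        for lo,hi in ((.0805,.088),):
            m=(P[:,2]>lo)&(P[:,2]<hi)&(c[:,ch]>110)&(c[:,ot[0]]<60+30*(ch==1))&(c[:,ot[1]]<60)&(P[:,0]>.2)&(P[:,0]<.9)
            Q=P[m][:,:2].astype(np.float32)
            # largest near-cluster: filter around median
            Q=Q[np.linalg.norm(Q-np.median(Q,0),axis=1)<.14]
            print(n,nm,len(Q),cv2.minAreaRect(Q),np.percentile(Q,[1,99],axis=0).round(3).tolist())
    wi={'scene':[(279,190),(327,201)],'side':[(259,200),(313,209)]}[n]
    print('water,tumbler',ray(wi,cams.camera_info(n),[.185,.115]).round(3).tolist())
E
```

```text
scene gA [ 0.4388 -0.0777  0.183 ] fit [ 0.4343 -0.0785] 182 rms 0.0014 ztop 0.1849
scene gB [ 0.644  -0.0074  0.183 ] fit [ 0.6407 -0.0043] 210 rms 0.0011 ztop 0.1848
scene bA [0.4374 0.055  0.175 ] fit [0.4338 0.0552] 159 rms 0.0015 ztop 0.1771
scene bB [0.5335 0.123  0.175 ] fit [0.5302 0.1258] 165 rms 0.0013 ztop 0.1773
scene gin [ 0.5945 -0.3404  0.189 ] fit [ 0.5944 -0.3443] 297 rms 0.0009 ztop 0.1922
scene bin [0.5434 0.3438 0.181 ] fit [0.5405 0.3494] 139 rms 0.0015 ztop 0.1833
scene red 476 ((0.49572449922561646, 0.3044498860836029), (0.18758802115917206, 0.18625450134277344), 88.78540802001953) [[0.406, 0.211], [0.589, 0.395]]
scene green 1340 ((0.550873875617981, -0.3144855499267578), (0.18310441076755524, 0.18249835073947906), 10.762081146240234) [[0.466, -0.416], [0.654, -0.214]]
water,tumbler [[0.549, -0.114, 0.185], [0.552, 0.004, 0.115]]
side gA [ 0.4381 -0.0783  0.183 ] fit [ 0.4329 -0.0762] 156 rms 0.0012 ztop 0.1849
side gB [ 0.6385 -0.0038  0.183 ] fit [ 0.6395 -0.0022] 181 rms 0.0009 ztop 0.1851
side bA [0.4356 0.0557 0.175 ] fit [0.4326 0.0572] 144 rms 0.0013 ztop 0.1777
side bB [0.537 0.124 0.175] fit [0.528  0.1256] 149 rms 0.0013 ztop 0.1771
side gin [ 0.5918 -0.3414  0.189 ] fit [ 0.5933 -0.3442] 233 rms 0.0009 ztop 0.1912
side bin [0.5449 0.3431 0.181 ] fit [0.5408 0.3495] 143 rms 0.0014 ztop 0.1814
side red 508 ((0.495653361082077, 0.3030834496021271), (0.18421055376529694, 0.18430989980697632), 89.45976257324219) [[0.404, 0.212], [0.588, 0.393]]
side green 853 ((0.551681637763977, -0.313201367855072), (0.18037743866443634, 0.1798245906829834), 10.503305435180664) [[0.464, -0.412], [0.653, -0.214]]
water,tumbler [[0.554, -0.114, 0.185], [0.551, 0.006, 0.115]]
```

Both cameras agree to about 2 mm, and the bottles in the crates match their cells. I'll rise, turn the tool to yaw 0 and go above green A.

The rows are not in the units I measure in: shifts go in shares of 500 mm and turns go in shares of 90 degrees. I convert before sending: 368 mm is 0.736, -307 mm is -0.614, 0.406 rad is 0.2585.

Request:
arm_command:
  plan:
    - [[0,0,-0.1,0,0,0.0637,-0.2],[0,0,-0.19,0,0,0.1273,-0.2],[0.736,-0.614,-0.19,0,0,0.2585,-0.2],[0.736,-0.614,-0.19,0,0,0.2585,-0.2],[0.736,-0.614,-0.19,0,0,0.2585,-0.2],[0.736,-0.614,-0.19,0,0,0.2585,-0.2],[0.736,-0.614,-0.19,0,0,0.2585,-0.2],[0.736,-0.614,-0.19,0,0,0.2585,-0.2],[0.736,-0.614,-0.19,0,0,0.2585,-0.2],[0.736,-0.614,-0.19,0,0,0.2585,-0.2],[0.736,-0.614,-0.19,0,0,0.2585,-0.2],[0.736,-0.614,-0.19,0,0,0.2585,-0.2]]

```text
time_s: 1.3
ee_pos: [0.4347, -0.0751, 0.3003]
eef_rot: [-3.141, 0.0, 0.002]
force: [-0.4, -0.7, 0.0]
grip_width: 0.0563
grip_force: 0.0
```

```bash
python3 - <<'E'
from h import *
print(ctrl.get_obs()['ee_pos'],ctrl.get_obs()['eef_rot'])
i=cams.camera_info('wrist');p,d=cams.camera('wrist');np.savez('w1.npz',p=p,d=d);cv2.imwrite('pics/w1.png',p)
T=i['world_to_cam'];print(-T[:3,:3].T@T[:3,3],T[2,:3])
E
```

```text
[ 0.43472446 -0.07509172  0.30031196] [-3.14120971e+00  1.56296420e-04  1.82881113e-03]
[ 0.50773825 -0.07530632  0.48052409] [-2.56247281e-01  2.51392875e-04 -9.66611229e-01]
```

View pics/w1.png

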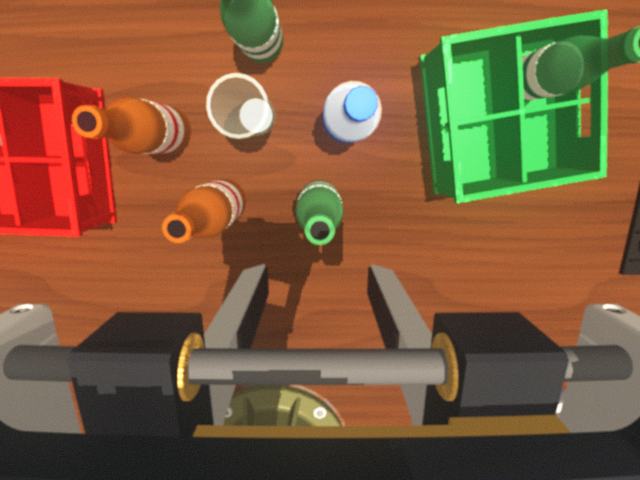

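Wrist picture: gA mouth (320,229), bA mouth (177,228), bB mouth (90,122). Green crate rim corners are near (443,37), (607,12), (606,180) and (459,201); the fingers straddle column 318.

```bash
python3 - <<'E'
from h import *
i=cams.camera_info('wrist')
X=ray([(320,229),(177,228),(90,122),(443,38),(607,12),(606,180),(459,201)],i,[.183,.175,.175,.085,.085,.085,.085])
print(X.round(4)); q=X[3:,:2];print(q.mean(0),np.linalg.norm(q-np.roll(q,1,0),axis=1),[np.degrees(np.arctan2(*(q[k-1]-q[k])[::-1])) for k in range(4)])
D=np.load('w1.npz');P,v,u=cloud(D['d'],i)
from scipy.optimize import least_squares
for x in X[:3]:
    m=(np.hypot(*(P[:,:2]-x[:2]).T)<.03)&(P[:,2]>x[2]-.038)&(P[:,2]<x[2]-.006);Q=P[m]
    print(least_squares(lambda c:np.hypot(*(Q[:,:2]-c).T)-.0135,x[:2],loss='soft_l1',f_scale=.002).x.round(4),m.sum())
E
```

```text
[[ 0.4348 -0.0756  0.183 ]
 [ 0.4334  0.0581  0.175 ]
 [ 0.529   0.1265  0.175 ]
 [ 0.6204 -0.2063  0.085 ]
 [ 0.652  -0.3838  0.085 ]
 [ 0.4719 -0.4174  0.085 ]
 [ 0.4451 -0.2407  0.085 ]]
[ 0.54735259 -0.31206777] [0.17859293 0.18036031 0.18319021 0.17870921] [np.float64(-168.86683924605924), np.float64(100.09661647486301), np.float64(10.572006894873418), np.float64(-81.38482339728107)]
[ 0.4338 -0.075 ] 166
[0.4331 0.0581] 362
[0.5296 0.1289] 562
```

To row units: 158 mm is 0.316, 150 mm is 0.3.

Request:
arm_command:
  plan:
    - [[-0.002,0.002,0.1,0,0,0,-0.2],[-0.002,0.002,0.2,0,0,0,-0.2],[-0.002,0.002,0.26,0,0,0,-0.2],[-0.002,0.002,0.3,0,0,0,-0.2],[-0.002,0.002,0.316,0,0,0,-0.2],[-0.002,0.002,0.316,0,0,0,-0.2],[-0.002,0.002,0.316,0,0,0,1],[-0.002,0.002,0.316,0,0,0,1],[-0.002,0.002,0.316,0,0,0,1],[-0.002,0.002,0.316,0,0,0,1],[-0.002,0.002,0.316,0,0,0,1],[-0.002,0.002,0.316,0,0,0,1]]
  squeeze: 20

```text
time_s: 2.55
ee_pos: [0.4332, -0.079, 0.1428]
eef_rot: [3.141, -0.001, -0.0]
force: [-0.8, 0.4, 3.8]
grip_width: 0.0263
grip_force: 20.0
```

To row units: 284 mm is 0.568, -200 mm is -0.4.

Request:
arm_command:
  plan:
    - [[0,0,-0.06,0,0,0,1],[0,0,-0.14,0,0,0,1],[0,0,-0.24,0,0,0,1],[0,0,-0.34,0,0,0,1],[0,0,-0.4,0,0,0,1],[0.02,0.07,-0.4,0,0,0,1],[0.048,0.166,-0.4,0,0,0,1],[0.074,0.26,-0.4,0,0,0,1],[0.102,0.356,-0.4,0,0,0,1],[0.128,0.452,-0.4,0,0,0,1],[0.152,0.532,-0.4,0,0,0,1],[0.162,0.568,-0.4,0,0,0,1]]

```text
time_s: 3.75
ee_pos: [0.5138, -0.3661, 0.3405]
eef_rot: [-3.14, 0.002, -0.002]
force: [-0.4, 1.2, -2.0]
grip_width: 0.0265
grip_force: 20.0
```

```bash
python3 - <<'E'
from h import *
o=ctrl.get_obs();print(o['ee_pos'],o['eef_rot'],o['qpos'],o['grip_width'])
i=cams.camera_info('wrist');p,d=cams.camera('wrist');np.savez('w2.npz',p=p,d=d);cv2.imwrite('pics/w2.png',p)
E
```

```text
[ 0.51383468 -0.36609595  0.34045224] [-3.14021823e+00  2.29138083e-03 -2.41771647e-03] [-6.76941536e-01  4.41485504e-01  1.02401486e+00 -3.59689776e-04
  1.67874022e+00  8.96235804e-01] 0.026502279975962256
```

View pics/w2.png

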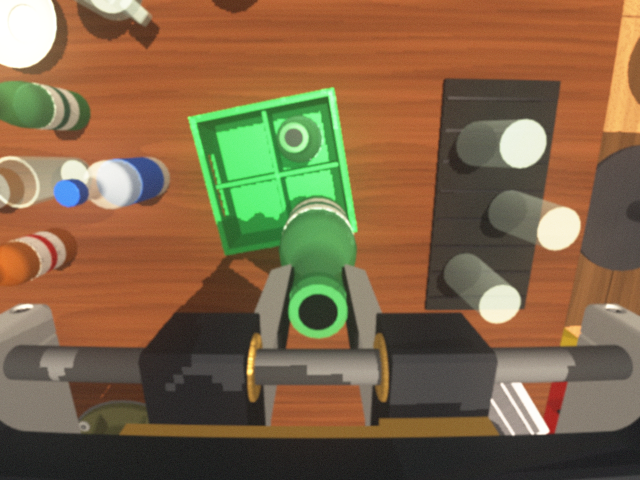

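The bottle is held upright above the near-right cell. Green rim corners: (190,118), (334,89), (357,230), (225,254); divider crossing (276,177); green_in mouth (295,136).

```bash
python3 - <<'E'
from h import *
i=cams.camera_info('wrist')
X=ray([(295,136),(276,177),(190,118),(334,89),(357,230),(225,254)],i,[.189,.070,.085,.085,.085,.085])
print(X.round(4)); q=X[2:,:2];print(q.mean(0),np.linalg.norm(q-np.roll(q,1,0),axis=1),[np.degrees(np.arctan2(*(q[k-1]-q[k])[::-1])) for k in range(4)])
print(ctrl.get_obs()['ee_pos'])
E
```

```text
[[ 0.5946 -0.3461  0.189 ]
 [ 0.5451 -0.3122  0.07  ]
 [ 0.6194 -0.2104  0.085 ]
 [ 0.6513 -0.3871  0.085 ]
 [ 0.4766 -0.419   0.085 ]
 [ 0.4435 -0.2412  0.085 ]]
[ 0.54769346 -0.31443412] [0.17851697 0.17960231 0.17764104 0.1808442 ] [np.float64(-170.03842628164085), np.float64(100.24531076800356), np.float64(10.360049187863305), np.float64(-79.47775517697183)]
[ 0.51391152 -0.36711174  0.33999963]
```

To row units: 188 mm is 0.376, 185 mm is 0.37.

Request:
arm_command:
  plan:
    - [[0,0,0,0,0,0,1],[0,0,0,0,0,0,1],[0,0,0.08,0,0,0,1],[0,0,0.16,0,0,0,1],[0,0,0.24,0,0,0,1],[0,0,0.3,0,0,0,1],[0,0,0.34,0,0,0,1],[0,0,0.36,0,0,0,1],[0,0,0.37,0,0,0,1],[0,0,0.376,0,0,0,1],[0,0,0.376,0,0,0,1],[0,0,0.376,0,0,0,1]]

```text
time_s: 5.0
ee_pos: [0.5142, -0.3631, 0.1554]
eef_rot: [3.141, -0.001, -0.0]
force: [1.0, 0.1, -3.1]
grip_width: 0.0267
grip_force: 20.0
```

To row units: 6 mm is 0.012, 5 mm is 0.01.

Request:
arm_command:
  plan:
    - [[0,0,0.004,0,0,0,1],[0,0,0.008,0,0,0,1],[0,0,0.01,0,0,0,1],[0,0,0.012,0,0,0,1],[0,0,0.012,0,0,0,1],[0,0,0.012,0,0,0,1]]

```text
time_s: 5.6
ee_pos: [0.5141, -0.3631, 0.1489]
eef_rot: [3.141, -0.0, -0.0]
force: [-0.9, 1.2, 3.2]
grip_width: 0.027
grip_force: 20.0
```

Floor contact is felt (-3 to +3 N). Releasing and rising.

To row units: -150 mm is -0.3, -110 mm is -0.22.

Request:
arm_command:
  plan:
    - [[0,0,0,0,0,0,0.2],[0,0,0,0,0,0,0],[0,0,0,0,0,0,-0.2],[0,0,0,0,0,0,-0.2],[0,0,0,0,0,0,-0.2],[0,0,-0.04,0,0,0,-0.2],[0,0,-0.12,0,0,0,-0.2],[0,0,-0.22,0,0,0,-0.2],[0,0,-0.3,0,0,0,-0.2],[0,0,-0.3,0,0,0,-0.2]]

```text
time_s: 6.6
ee_pos: [0.5149, -0.3637, 0.3049]
eef_rot: [3.136, -0.008, -0.0]
force: [0.2, 0.3, -0.2]
grip_width: 0.0569
grip_force: 0.0
```

To row units: -359 mm is -0.718, 126 mm is 0.252.

Request:
arm_command:
  plan:
    - [[0.02,-0.058,0,0,0,0,-0.2],[0.052,-0.15,0,0,0,0,-0.2],[0.084,-0.242,0,0,0,0,-0.2],[0.116,-0.334,0,0,0,0,-0.2],[0.148,-0.426,0,0,0,0,-0.2],[0.18,-0.518,0,0,0,0,-0.2],[0.212,-0.61,0,0,0,0,-0.2],[0.236,-0.68,0,0,0,0,-0.2],[0.252,-0.718,0,0,0,0,-0.2],[0.252,-0.718,0,0,0,0,-0.2],[0.252,-0.718,0,0,0,0,-0.2],[0.252,-0.718,0,0,0,0,-0.2]]

```text
time_s: 7.8
ee_pos: [0.6398, -0.0051, 0.2982]
eef_rot: [3.141, 0.0, -0.001]
force: [0.4, -0.7, -0.8]
grip_width: 0.0563
grip_force: 0.0
```

```bash
python3 - <<'E'
from h import *
from scipy.optimize import least_squares
o=ctrl.get_obs();print(o['ee_pos'],o['eef_rot'])
i=cams.camera_info('wrist');p,d=cams.camera('wrist');cv2.imwrite('pics/w3.png',p)
P,v,u=cloud(d,i)
for x in [(.640,-.0035,.183),(.513,-.363,.189)]:
    m=(np.hypot(*(P[:,:2]-x[:2]).T)<.03)&(P[:,2]>x[2]-.038)&(P[:,2]<x[2]-.006);Q=P[m]
    if len(Q)>20:print(least_squares(lambda c:np.hypot(*(Q[:,:2]-c).T)-.0135,x[:2],loss='soft_l1',f_scale=.002).x.round(4),m.sum())
E
```

```text
[ 0.63979205 -0.00511862  0.29822213] [ 3.14147368e+00  3.38515823e-04 -1.29981032e-03]
[ 0.6392 -0.0029] 170
```

View pics/w3.png

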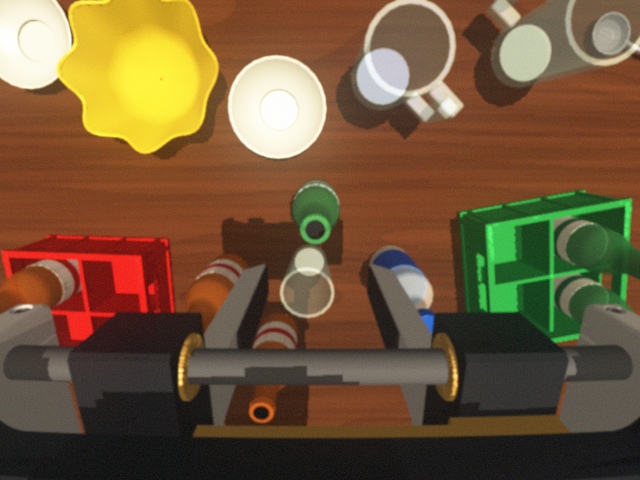

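Green B's mouth is at (316,228), centred between the fingers, and gA stands in its crate cell. Going down to grasp.

To row units: 156 mm is 0.312, 150 mm is 0.3.

Request:
arm_command:
  plan:
    - [[0,0,0.08,0,0,0,-0.2],[0,0,0.18,0,0,0,-0.2],[0,0,0.26,0,0,0,-0.2],[0,0,0.3,0,0,0,-0.2],[0,0,0.312,0,0,0,-0.2],[0,0,0.312,0,0,0,-0.2],[0,0,0.312,0,0,0,1],[0,0,0.312,0,0,0,1],[0,0,0.312,0,0,0,1],[0,0,0.312,0,0,0,1],[0,0,0.312,0,0,0,1],[0,0,0.312,0,0,0,1]]

```text
time_s: 9.05
ee_pos: [0.6403, -0.004, 0.1429]
eef_rot: [3.142, -0.001, -0.0]
force: [-0.4, 0.6, 3.4]
grip_width: 0.0267
grip_force: 20.0
```

To row units: 260 mm is 0.52, -200 mm is -0.4.

Request:
arm_command:
  plan:
    - [[0,0,-0.06,0,0,0,1],[0,0,-0.14,0,0,0,1],[0,0,-0.24,0,0,0,1],[0,0,-0.34,0,0,0,1],[0,0,-0.4,0,0,0,1],[-0.016,0.07,-0.4,0,0,0,1],[-0.036,0.166,-0.4,0,0,0,1],[-0.058,0.26,-0.4,0,0,0,1],[-0.08,0.356,-0.4,0,0,0,1],[-0.1,0.45,-0.4,0,0,0,1],[-0.116,0.52,-0.4,0,0,0,1],[-0.116,0.52,-0.4,0,0,0,1]]

```text
time_s: 10.25
ee_pos: [0.5805, -0.2681, 0.3414]
eef_rot: [-3.141, 0.002, -0.005]
force: [-0.1, 0.5, -2.6]
grip_width: 0.0266
grip_force: 20.0
```

To row units: 90 mm is 0.18, 70 mm is 0.14.

Request:
arm_command:
  plan:
    - [[0,0,0,0,0,0,1],[0,0,0,0,0,0,1],[0,0,0,0,0,0,1],[0,0,0.06,0,0,0,1],[0,0,0.14,0,0,0,1],[0,0,0.18,0,0,0,1],[0,0,0.18,0,0,0,1]]

```text
time_s: 10.95
ee_pos: [0.5814, -0.2626, 0.2494]
eef_rot: [-3.139, 0.005, 0.001]
force: [-0.3, 1.0, -2.4]
grip_width: 0.0271
grip_force: 20.0
```

To row units: 104 mm is 0.208, 103 mm is 0.206.

Request:
arm_command:
  plan:
    - [[0,0,0.06,0,0,0,1],[0,0,0.12,0,0,0,1],[0,0,0.16,0,0,0,1],[0,0,0.184,0,0,0,1],[0,0,0.196,0,0,0,1],[0,0,0.196,0,0,0,1],[0,0,0.2,0,0,0,1],[0,0,0.204,0,0,0,1],[0,0,0.206,0,0,0,1],[0,0,0.208,0,0,0,1],[0,0,0.208,0,0,0,1],[0,0,0.208,0,0,0,1]]

```text
time_s: 12.15
ee_pos: [0.5822, -0.2641, 0.149]
eef_rot: [3.141, -0.001, -0.0]
force: [-0.1, 0.3, 2.6]
grip_width: 0.0266
grip_force: 20.0
```

To row units: -150 mm is -0.3, -110 mm is -0.22.

Request:
arm_command:
  plan:
    - [[0,0,0,0,0,0,0.2],[0,0,0,0,0,0,0],[0,0,0,0,0,0,-0.2],[0,0,0,0,0,0,-0.2],[0,0,0,0,0,0,-0.2],[0,0,-0.04,0,0,0,-0.2],[0,0,-0.12,0,0,0,-0.2],[0,0,-0.22,0,0,0,-0.2],[0,0,-0.3,0,0,0,-0.2],[0,0,-0.3,0,0,0,-0.2]]

```text
time_s: 13.15
ee_pos: [0.583, -0.2645, 0.305]
eef_rot: [3.137, -0.009, -0.0]
force: [-0.5, -0.2, -0.7]
grip_width: 0.0567
grip_force: 0.0
```

To row units: -321 mm is -0.642, -149 mm is -0.298.

Request:
arm_command:
  plan:
    - [[-0.03,-0.064,0,0,0,0,-0.2],[-0.068,-0.148,0,0,0,0,-0.2],[-0.108,-0.234,0,0,0,0,-0.2],[-0.148,-0.32,0,0,0,0,-0.2],[-0.188,-0.406,0,0,0,0,-0.2],[-0.228,-0.492,0,0,0,0,-0.2],[-0.268,-0.576,0,0,0,0,-0.2],[-0.298,-0.642,0,0,0,0,-0.2],[-0.298,-0.642,0,0,0,0,-0.2],[-0.298,-0.642,0,0,0,0,-0.2],[-0.298,-0.642,0,0,0,0,-0.2],[-0.298,-0.642,0,0,0,0,-0.2]]

```text
time_s: 14.35
ee_pos: [0.4334, 0.0561, 0.2981]
eef_rot: [3.141, 0.001, -0.002]
force: [0.9, 0.6, 0.2]
grip_width: 0.0565
grip_force: 0.0
```

```bash
python3 - <<'E'
from h import *
from scipy.optimize import least_squares
o=ctrl.get_obs();print(o['ee_pos'],o['eef_rot'])
i=cams.camera_info('wrist');p,d=cams.camera('wrist');cv2.imwrite('pics/w4.png',p)
P,v,u=cloud(d,i)
for x in [(.433,.0575,.175),(.529,.1265,.175),(.5408,.3495,.181),(.582,-.264,.189)]:
    m=(np.hypot(*(P[:,:2]-x[:2]).T)<.03)&(P[:,2]>x[2]-.038)&(P[:,2]<x[2]-.006);Q=P[m]
    if len(Q)>20:print(least_squares(lambda c:np.hypot(*(Q[:,:2]-c).T)-.0135,x[:2],loss='soft_l1',f_scale=.002).x.round(4),m.sum())
E
```

```text
[0.43339155 0.05613472 0.29808351] [ 3.14149923e+00  6.61337115e-04 -1.63182268e-03]
[0.4323 0.0567] 157
[0.5292 0.1273] 185
[0.5403 0.3508] 686
```

View pics/w4.png

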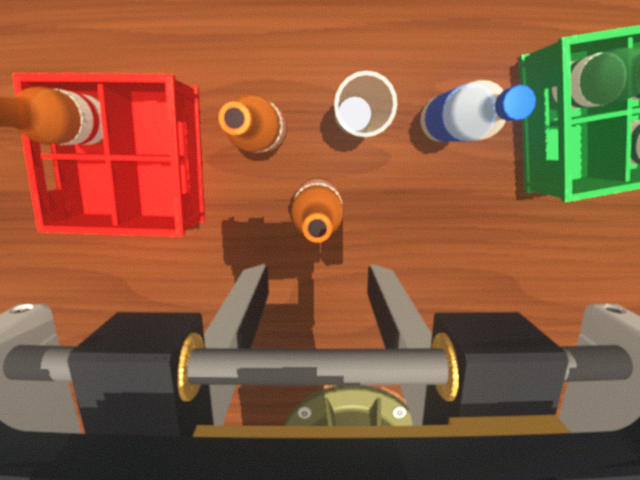

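Brown A's mouth is at (318,228), centred. Red rim corners: (15,75), (172,74), (184,236), (38,233); divider crossing about (108,157).

To row units: 163 mm is 0.326, 155 mm is 0.31.

Request:
arm_command:
  plan:
    - [[0,0,0.08,0,0,0,-0.2],[0,0,0.18,0,0,0,-0.2],[0,0,0.26,0,0,0,-0.2],[0,0,0.31,0,0,0,-0.2],[0,0,0.326,0,0,0,-0.2],[0,0,0.326,0,0,0,-0.2],[0,0,0.326,0,0,0,1],[0,0,0.326,0,0,0,1],[0,0,0.326,0,0,0,1],[0,0,0.326,0,0,0,1],[0,0,0.326,0,0,0,1],[0,0,0.326,0,0,0,1]]

```text
time_s: 15.6
ee_pos: [0.4334, 0.057, 0.136]
eef_rot: [3.141, -0.001, -0.0]
force: [0.1, -1.8, 7.1]
grip_width: 0.0272
grip_force: 20.0
```

Request:
arm_command:
  plan:
    - [[0,0,-0.06,0,0,0,1],[0,0,-0.14,0,0,0,1],[0,0,-0.24,0,0,0,1],[0,0,-0.34,0,0,0,1],[0,0,-0.4,0,0,0,1],[0.006,-0.07,-0.4,0,0,0,1],[0.014,-0.16,-0.4,0,0,0,1],[0.022,-0.25,-0.4,0,0,0,1],[0.03,-0.34,-0.4,0,0,0,1],[0.036,-0.404,-0.4,0,0,0,1],[0.036,-0.404,-0.4,0,0,0,1],[0.036,-0.404,-0.4,0,0,0,1]]

```text
time_s: 16.8
ee_pos: [0.4508, 0.2593, 0.3347]
eef_rot: [3.141, 0.001, 0.001]
force: [0.2, -0.6, -2.5]
grip_width: 0.0266
grip_force: 20.0
```

```bash
python3 - <<'E'
from h import *
o=ctrl.get_obs();print(o['ee_pos'],o['eef_rot'],o['qpos'])
i=cams.camera_info('wrist');p,d=cams.camera('wrist');cv2.imwrite('pics/w5.png',p)
E
```

```text
[0.45083596 0.25926093 0.33473269] [3.14081387e+00 1.33574856e-03 1.01860610e-03] [ 4.51513213e-01  1.68456354e-01  1.38699365e+00 -1.19505288e-04
  1.58768423e+00  2.02128849e+00]
```

View pics/w5.png

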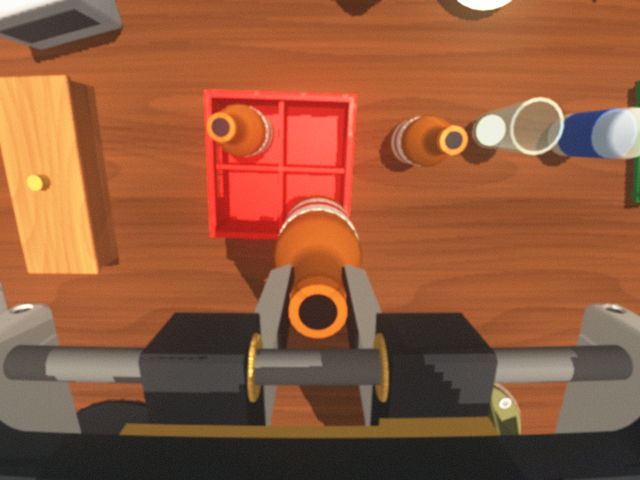

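Red rim corners: (206,91), (357,95), (211,238); fourth hidden by the bottle; divider crossing (281,169).

```bash
python3 - <<'E'
from h import *
i=cams.camera_info('wrist')
print(ray([(281,169),(206,91),(357,95),(211,238),(357,215)],i,[.070,.085,.085,.085,.085]).round(4))
E
```

```text
[[0.4933 0.3057 0.07  ]
 [0.5868 0.3915 0.085 ]
 [0.5816 0.2113 0.085 ]
 [0.4047 0.3993 0.085 ]
 [0.4356 0.2073 0.085 ]]
```

To row units: 194 mm is 0.388, 193 mm is 0.386.

Request:
arm_command:
  plan:
    - [[0,-0.008,0.06,0,0,0,1],[0,-0.008,0.15,0,0,0,1],[0,-0.008,0.24,0,0,0,1],[0,-0.008,0.3,0,0,0,1],[0,-0.008,0.344,0,0,0,1],[0,-0.008,0.368,0,0,0,1],[0,-0.008,0.376,0,0,0,1],[0,-0.008,0.38,0,0,0,1],[0,-0.008,0.384,0,0,0,1],[0,-0.008,0.386,0,0,0,1],[0,-0.008,0.388,0,0,0,1],[0,-0.008,0.388,0,0,0,1]]

```text
time_s: 18.05
ee_pos: [0.4514, 0.2632, 0.142]
eef_rot: [-3.141, -0.001, -0.0]
force: [0.6, 0.0, 1.1]
grip_width: 0.0267
grip_force: 20.0
```

To row units: -157 mm is -0.314, -110 mm is -0.22.

Request:
arm_command:
  plan:
    - [[0,0,0.001,0,0,0,1],[0,0,0.001,0,0,0,1],[0,0,0.001,0,0,0,0.2],[0,0,0.001,0,0,0,0],[0,0,0.001,0,0,0,-0.2],[0,0,0.001,0,0,0,-0.2],[0,0,0.001,0,0,0,-0.2],[0,0,-0.04,0,0,0,-0.2],[0,0,-0.12,0,0,0,-0.2],[0,0,-0.22,0,0,0,-0.2],[0,0,-0.314,0,0,0,-0.2],[0,0,-0.314,0,0,0,-0.2]]

```text
time_s: 19.25
ee_pos: [0.4524, 0.2637, 0.3048]
eef_rot: [-3.137, -0.009, -0.0]
force: [0.3, 0.4, 0.0]
grip_width: 0.0564
grip_force: 0.0
```

To row units: 136 mm is 0.272, 108 mm is 0.216.

Request:
arm_command:
  plan:
    - [[0.034,0.06,0,0,0,0,-0.2],[0.08,0.14,0,0,0,0,-0.2],[0.124,0.216,0,0,0,0,-0.2],[0.156,0.272,0,0,0,0,-0.2],[0.156,0.272,0,0,0,0,-0.2],[0.156,0.272,0,0,0,0,-0.2],[0.156,0.272,0,0,0,0,-0.2]]

```text
time_s: 19.95
ee_pos: [0.5287, 0.1278, 0.2981]
eef_rot: [-3.142, 0.0, 0.001]
force: [0.0, 0.5, 0.1]
grip_width: 0.0564
grip_force: 0.0
```

```bash
python3 - <<'E'
from h import *
from scipy.optimize import least_squares
o=ctrl.get_obs();print(o['ee_pos'],o['eef_rot'])
i=cams.camera_info('wrist');p,d=cams.camera('wrist');cv2.imwrite('pics/w6.png',p)
P,v,u=cloud(d,i)
for x in [(.529,.1265,.175)]:
    m=(np.hypot(*(P[:,:2]-x[:2]).T)<.03)&(P[:,2]>x[2]-.038)&(P[:,2]<x[2]-.006);Q=P[m]
    if len(Q)>20:print(least_squares(lambda c:np.hypot(*(Q[:,:2]-c).T)-.0135,x[:2],loss='soft_l1',f_scale=.002).x.round(4),m.sum())
E
```

```text
[0.52866997 0.12776028 0.29814813] [-3.14153529e+00  4.24137087e-04  6.00308128e-04]
[0.5288 0.127 ] 157
```

View pics/w6.png

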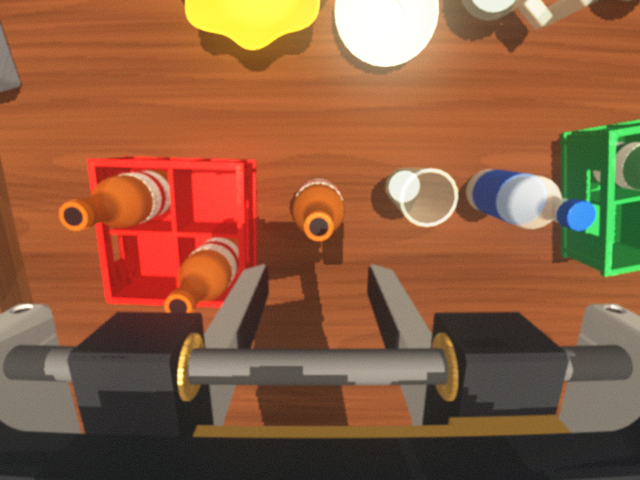

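Brown B's mouth is at (319,227), centred; brown A stands in its cell near (205,270).

To row units: 162 mm is 0.324, 155 mm is 0.31.

Request:
arm_command:
  plan:
    - [[0,0,0.08,0,0,0,-0.2],[0,0,0.18,0,0,0,-0.2],[0,0,0.26,0,0,0,-0.2],[0,0,0.31,0,0,0,-0.2],[0,0,0.324,0,0,0,-0.2],[0,0,0.324,0,0,0,-0.2],[0,0,0.324,0,0,0,1],[0,0,0.324,0,0,0,1],[0,0,0.324,0,0,0,1],[0,0,0.324,0,0,0,1],[0,0,0.324,0,0,0,1],[0,0,0.324,0,0,0,1]]

```text
time_s: 21.2
ee_pos: [0.5293, 0.127, 0.137]
eef_rot: [-3.141, -0.001, -0.0]
force: [-1.3, 0.5, 6.2]
grip_width: 0.0261
grip_force: 20.0
```

To row units: -200 mm is -0.4, -170 mm is -0.34.

Request:
arm_command:
  plan:
    - [[0,0,-0.06,0,0,0,1],[0,0,-0.14,0,0,0,1],[0,0,-0.24,0,0,0,1],[0,0,-0.34,0,0,0,1],[0,0,-0.4,0,0,0,1],[0.004,-0.07,-0.4,0,0,0,1],[0.01,-0.16,-0.4,0,0,0,1],[0.014,-0.23,-0.4,0,0,0,1],[0.014,-0.266,-0.4,0,0,0,1],[0.014,-0.266,-0.4,0,0,0,1],[0.014,-0.266,-0.4,0,0,0,1],[0.014,-0.266,-0.4,0,0,0,1]]

```text
time_s: 22.4
ee_pos: [0.5363, 0.2588, 0.3366]
eef_rot: [3.141, -0.0, -0.001]
force: [0.1, 0.1, -1.6]
grip_width: 0.027
grip_force: 20.0
```

To row units: 194 mm is 0.388, 193 mm is 0.386.

Request:
arm_command:
  plan:
    - [[0,0,0.06,0,0,0,1],[0,0,0.15,0,0,0,1],[0,0,0.24,0,0,0,1],[0,0,0.3,0,0,0,1],[0,0,0.344,0,0,0,1],[0,0,0.368,0,0,0,1],[0,0,0.376,0,0,0,1],[0,0,0.38,0,0,0,1],[0,0,0.384,0,0,0,1],[0,0,0.386,0,0,0,1],[0,0,0.388,0,0,0,1],[0,0,0.388,0,0,0,1]]

```text
time_s: 23.6
ee_pos: [0.5363, 0.2602, 0.143]
eef_rot: [-3.141, -0.001, -0.0]
force: [-0.6, -0.5, 1.9]
grip_width: 0.0268
grip_force: 20.0
```

To row units: -157 mm is -0.314, -110 mm is -0.22.

Request:
arm_command:
  plan:
    - [[0,0,0.001,0,0,0,1],[0,0,0.001,0,0,0,1],[0,0,0.001,0,0,0,0.2],[0,0,0.001,0,0,0,0],[0,0,0.001,0,0,0,-0.2],[0,0,0.001,0,0,0,-0.2],[0,0,0.001,0,0,0,-0.2],[0,0,-0.04,0,0,0,-0.2],[0,0,-0.12,0,0,0,-0.2],[0,0,-0.22,0,0,0,-0.2],[0,0,-0.314,0,0,0,-0.2],[0,0,-0.314,0,0,0,-0.2]]

```text
time_s: 24.8
ee_pos: [0.5374, 0.2605, 0.3064]
eef_rot: [-3.138, -0.01, -0.0]
force: [0.7, 0.4, -1.1]
grip_width: 0.056
grip_force: 0.0
```

To row units: -180 mm is -0.36, 160 mm is 0.32.

Request:
arm_command:
  plan:
    - [[-0.06,0,-0.08,0,0,0,-0.2],[-0.14,0.06,-0.1,0,0,0,-0.2],[-0.22,0.12,-0.1,0,0,0,-0.2],[-0.3,0.18,-0.1,0,0,0,-0.2],[-0.36,0.26,-0.1,0,0,0,-0.2],[-0.36,0.32,-0.1,0,0,0,-0.2],[-0.36,0.32,-0.1,0,0,0,-0.2],[-0.36,0.32,-0.1,0,0,0,-0.2]]

```text
time_s: 25.6
ee_pos: [0.3561, 0.0998, 0.3494]
eef_rot: [-3.141, -0.0, -0.002]
force: [-0.3, -0.1, -0.2]
grip_width: 0.0566
grip_force: 0.0
```

```bash
python3 - <<'E'
from h import *
from scipy.optimize import least_squares
for n in('scene','wrist'):
    i=cams.camera_info(n);p,d=cams.camera(n);cv2.imwrite(f'pics/f_{n}.png',p)
    P,v,u=cloud(d,i)
    for x in [(.582,-.264,.189),(.514,-.363,.189),(.594,-.3445,.189),(.451,.263,.181),(.536,.2605,.181),(.5405,.35,.181)]:
        m=(np.hypot(*(P[:,:2]-x[:2]).T)<.03)&(P[:,2]>x[2]-.038)&(P[:,2]<x[2]-.006);Q=P[m]
        if len(Q)>20:
            f=least_squares(lambda c:np.hypot(*(Q[:,:2]-c).T)-.0135,x[:2],loss='soft_l1',f_scale=.002).x
            print(n,x,f.round(4),P[np.hypot(*(P[:,:2]-f).T)<.012][:,2].max().round(4))
E
```

```text
scene (0.582, -0.264, 0.189) [ 0.5825 -0.2651] 0.1909
scene (0.514, -0.363, 0.189) [ 0.5149 -0.3639] 0.1913
scene (0.594, -0.3445, 0.189) [ 0.5945 -0.3443] 0.1925
scene (0.451, 0.263, 0.181) [0.452  0.2624] 0.1843
scene (0.536, 0.2605, 0.181) [0.5376 0.2597] 0.1833
scene (0.5405, 0.35, 0.181) [0.5402 0.3496] 0.1822
wrist (0.451, 0.263, 0.181) [0.4504 0.2627] 0.1848
wrist (0.536, 0.2605, 0.181) [0.5358 0.26  ] 0.1848
wrist (0.5405, 0.35, 0.181) [0.5402 0.3508] 0.1849
```

View pics/f_scene.png

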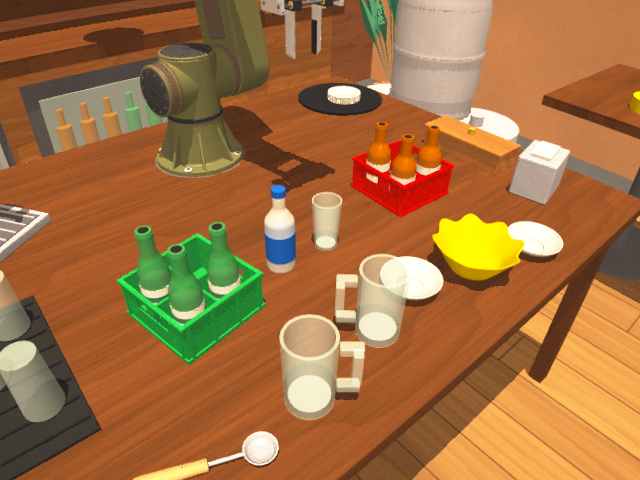

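All three greens stand at (145,230), (178,250) and (218,228) in the green crate. The browns are at (381,127), (407,140) and (433,130) in the red crate, with tops at the expected height; water and tumbler have not moved.

```bash
python3 -c "
from station import ctrl
print(ctrl.hand_in())"
```

```text
the job is handed in; nothing more can be done
None
```

The job is handed in at about 26 s: both brown bottles stand upright in the red crate and both green ones in the green crate, each in its own cell, and the final camera check shows nothing else moved.

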